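# Sort the hand stamps and hold the spring tray out

## Task

Stand the two red hand stamps in the red cup and the blue one in the blue cup while the spring-return tray is home, leaving the cups in the tray. Then pull the tray out by its black handle until its white pointer is level with the yellow mark on the rail, and keep it there so that a colleague can take a stamp: finish while still holding the handle, with the stamps upright in their cups. Leave everything else on the desk where it is.

Things in the scene. Friction and masses are not known exactly. Their poses are not given: they have to be found in the camera images.
- stamp_red1_center (a point): A red hand stamp standing on its foot: a plain upright red cylinder handle 22 mm in diameter on a round black foot 34 mm in diameter and 14 mm high; 80 mm tall overall, about 60 g. This point is on its axis, half-way up (40 mm above its underside); z is its axis.
- stamp_red2_center (a point): The other red hand stamp standing on its foot: a plain upright red cylinder handle 22 mm in diameter on a round black foot 34 mm in diameter and 14 mm high; 80 mm tall overall, about 60 g. This point is on its axis, half-way up (40 mm above its underside); z is its axis.
- stamp_blue_center (a point): The blue hand stamp standing on its foot: a plain upright blue cylinder handle 22 mm in diameter on a round black foot 34 mm in diameter and 14 mm high; 80 mm tall overall, about 60 g. This point is on its axis, half-way up (40 mm above its underside); z is its axis.
- cup_red: open rectangular red cup (low bin), 100 mm along its x, 68 mm along its y, 22 mm high, walls and floor 3 mm, loose, about 120 g. It sits in one of the two bays of the tray, its underside 14 mm above the desk, its x axis along the tray's travel; origin: centre of its underside. Which bay is red and which is blue varies. It holds two stamps side by side along its x (24 mm either side of its centre).
- cup_blue: open rectangular blue cup (low bin), 100 mm along its x, 68 mm along its y, 22 mm high, walls and floor 3 mm, loose, about 120 g. It sits in one of the two bays of the tray, its underside 14 mm above the desk, its x axis along the tray's travel; origin: centre of its underside. Which bay is red and which is blue varies. It holds two stamps side by side along its x (24 mm either side of its centre).
- handle (a point): black bar handle of the grey tray: 12 mm thick along its x, 90 mm long along its y, 20 mm high; origin: centre of the bar, 65 mm above the desk. It stands on two thin steel posts (at y = +-37 mm, 8 mm thick) and is free above and on both sides, with 37 mm between the bar and the tray wall behind it (wall top 28 mm above the desk). Its -x points the way the tray is pulled out; with the tray home the cups' centres are 100 mm behind it (+x) and 38 mm to either side (y).
- tray (a joint): how far the tray is pulled out, m: 0 home, stop at 0.12. The tray (114 mm by 156 mm, two bays) slides level along the handle's -x. A spring pulls it home all the time: 3 N at 0, 8 N at 0.085.
- pointer (a point): outer end of the white pointer, a strip 8 mm wide (along the travel) and 36 mm long lying on the top of the tray's front wall, 29 mm above the desk; it ends beside one of the two dark rails and moves with the tray.
- mark: yellow strip mark 8 mm wide and 36 mm long lying across the dark rail beside the tray on the pointer's side and standing out beyond it, 24 mm above the desk (its place along the rail varies); origin: middle of the strip's width, over the rail. Its x axis is along the tray's travel (-x is outwards); the pointer is level with it when both have the same position along that axis. At the start it is 55 to 85 mm outwards of the pointer.
- tape: bystander: yellow ring of tape lying flat, 60 mm across, 18 mm high; origin at its underside.
- stapler: bystander: blue and black stapler, 130 mm long (x), 34 mm wide, 48 mm high; origin at its underside.
- mug: bystander: white mug, 80 mm across and 90 mm high; origin at its underside.
- eraser: bystander: green board eraser, 52 by 112 by 36 mm high; origin at its underside.
- glue: bystander: orange glue stick standing upright, 26 mm across, 85 mm high; origin at its underside.
- bottle: bystander: green glass bottle, 60 mm across, 170 mm high; origin at its underside.
- calculator: bystander: black pocket calculator lying flat, 130 by 75 by 16 mm; origin at its underside.
There are look-alikes about, which are no part of the job. Leave any pink or turquoise look-alike of the cup_blue alone.

How it is judged:
On the way, in this order (a step that is already met when the one before it is completed fails the run):
1. with the tray home, the red stamps stand in the red cup and the blue one in the blue cup, let go (x of stamp_red1_center in the frame of cup_red between -0.046 and 0.046 m and y of stamp_red1_center in the frame of cup_red between -0.031 and 0.031 m and z of stamp_red1_center in the frame of cup_red between 0.035 and 0.05 m and angle between each of stamp_red1_center, stamp_red2_center, stamp_blue_center's own z axis and vertical below 0.3 rad and x of stamp_red2_center in the frame of cup_red between -0.046 and 0.046 m and y of stamp_red2_center in the frame of cup_red between -0.031 and 0.031 m and z of stamp_red2_center in the frame of cup_red between 0.035 and 0.05 m and x of stamp_blue_center in the frame of cup_blue between -0.046 and 0.046 m and y of stamp_blue_center in the frame of cup_blue between -0.031 and 0.031 m and z of stamp_blue_center in the frame of cup_blue between 0.035 and 0.05 m and x of cup_red in the frame of handle between 0.09 and 0.11 m and y of cup_red in the frame of handle between -0.05 and 0.05 m and z of cup_red in the frame of handle between -0.056 and -0.046 m and x of cup_blue in the frame of handle between 0.09 and 0.11 m and y of cup_blue in the frame of handle between -0.05 and 0.05 m and z of cup_blue in the frame of handle between -0.056 and -0.046 m and value of joint tray below 0.012 m and contact force between the fingers and stamp_red1 below 0.2 N and contact force between the fingers and stamp_red2 below 0.2 N and contact force between the fingers and stamp_blue below 0.2 N), for 0.2 s.
2. the tray is pulled out by its handle, its pointer level with the mark (x of pointer in the frame of mark between -0.006 and 0.006 m and velocity of joint tray between -0.01 and 0.01 m/s and contact force between the fingers and tray_c0 above 2 N), for 0.3 s.
At the end, for the whole second after the job is handed in: Pointer within 6 mm of the mark's middle along the travel, tray still (under 10 mm/s), fingers bearing on its handle with over 2 N; both red stamps on the floor of the red cup, the blue one of the blue cup, within 0.3 rad of upright; both cups in the tray's bays (all of step 2 and x of stamp_red1_center in the frame of cup_red between -0.046 and 0.046 m and y of stamp_red1_center in the frame of cup_red between -0.031 and 0.031 m and z of stamp_red1_center in the frame of cup_red between 0.035 and 0.05 m and angle between each of stamp_red1_center, stamp_red2_center, stamp_blue_center's own z axis and vertical below 0.3 rad and x of stamp_red2_center in the frame of cup_red between -0.046 and 0.046 m and y of stamp_red2_center in the frame of cup_red between -0.031 and 0.031 m and z of stamp_red2_center in the frame of cup_red between 0.035 and 0.05 m and x of stamp_blue_center in the frame of cup_blue between -0.046 and 0.046 m and y of stamp_blue_center in the frame of cup_blue between -0.031 and 0.031 m and z of stamp_blue_center in the frame of cup_blue between 0.035 and 0.05 m and x of cup_red in the frame of handle between 0.09 and 0.11 m and y of cup_red in the frame of handle between -0.05 and 0.05 m and z of cup_red in the frame of handle between -0.056 and -0.046 m and x of cup_blue in the frame of handle between 0.09 and 0.11 m and y of cup_blue in the frame of handle between -0.05 and 0.05 m and z of cup_blue in the frame of handle between -0.056 and -0.046 m); the arm keeps its last pose, push and grip.
It fails at once if a bystander is moved more than 40 mm or tipped over (distance of any of tape, stapler, mug, eraser, glue, bottle, calculator from where it was at the start of the episode above 0.04 m or angle between any of tape, stapler, mug, eraser, glue, bottle, calculator's own z axis and vertical above 0.6 rad).
It also fails if it takes over 72 s, if anything falls off the work surface, if the arm or the gripper's body presses on something with over 40 N, if the wrist force passes 120 N, or if a joint passes its speed limit or range.

## Robot

A 6-joint arm with a two-finger parallel gripper is mounted at the origin on the work surface. World frame = base frame: x ahead of the robot, y to its left, z up, the work surface at z = 0. Lengths are in m, angles in rad, forces in N, time in s.
With the tool pointing down it reaches from about 0.325 to 0.775 m from the base axis. Payload 5.5 kg.
Tool frame: the origin (TCP) lies between the finger pads; the fingertips stand 8 mm ahead of it and the grasp point (between the pads) lies 11 mm behind it (tcp_to_tips is the distance from the TCP to the fingertips, in m); z points along the fingers, y is the direction in which the jaws open and shut (so a half turn about z gives the same grasp; the last joint's range is limited). The gripper opens to 88 mm and grips with 3 to 60 N. Pads are 20 mm wide; open, the fingers measure 115 mm over their backs; the gripper's body (75 mm by 178 mm) begins 61 mm behind the grasp point.
Start: joints at [-1.189, 0.091, 1.231, -0, 1.82, -0.057], TCP at [0.255, -0.543, 0.231] pointing down, gripper open.
Joint ranges: [-2.87, 2.87], [-0.86, 2.18], [0.17, 2.46], [-1.51, 4.65], [0.06, 2.69], [-2.65, 2.65]. Speed limits (rad/s): [2.57, 2.57, 3.01, 3.14, 3.14, 3.14].

## Interface

Orientations are given as a unit quaternion [w, x, y, z].
In Python, from bench import * gives the robot as it stands. Calls block until the motion is done:
- move_to(position, orientation): joint-space move of the TCP to a pose.
- move_l(position, speed=0.15, orientation=None): straight line of the TCP; orientation=None keeps the orientation; speed is the mean speed in m/s.
- movej(angles): joint-space move.
- gripper_open() and close(): open the fingers fully, or close them until they stop; the grip force is fixed at half the most.
- hold(seconds).
- inverse_kinematics(position, orientation): joint angles nearest the present ones, or None.
- state(): the state.
- get_image(name): name is "side" or "top"; returns a dict with "frame" (480x640x3 uint8, blue, green, red), "depth" (480x640 float32, m along the optical axis (not along the pixel's ray), 0 where there is no reading), "camera_matrix" (3x3 intrinsics, pixels), "view" (4x4, takes a point from world to camera coordinates). Camera axes: x right, y up, looking along -z (the intrinsics and any distortion apply to the point x, -y, -z); pixel columns grow to the right and rows downward; lengths in m; the calibration is good to about 2 mm. A picture is of the moment at which its call begins.
A pose or a line that the arm cannot do raises IKError and nothing moves.
- job_done(): hands the job in, once; it reports no verdict.
The state is a dict: "time": time; "joint_pos": joint angles; "dq": joint speeds; "joint_torque": joint torques, N m; "ee_pos": TCP position; "ee_rot": TCP orientation; "ft_force": force on the tool from outside, world axes, zero at the start; "moment": the same for the moment, N m; "finger_gap": finger opening in m.
Only numpy, scipy, OpenCV 4.12 (cv2) and the standard library are available. Lean on these libraries where they do the work, as an engineer would, in place of code of your own. Each camera call takes 0.05 s, during which the arm holds its last target.

## Working session

There is one attempt and no reset: what is moved stays moved. The work goes in short steps, each a Python script; the robot and the scene stay as the last script left them, time stands still between calls to the robot, and variables do not carry over. Pictures are saved under pics/ and viewed, and the job is handed in when it is done.

```bash
ls; mkdir -p pics; python3 - <<'E'
from bench import *
import cv2
s=state();print(s)
for n in("top","side"):
    i=get_image(n);cv2.imwrite(f"pics/{n}0.png",i["frame"]);print(n,i["camera_matrix"],i["view"])
    import numpy as np
    np.savez(f"{n}0.npz",**{k:v for k,v in i.items()})
E
```

```text
pics
{'time': 0.0, 'joint_pos': array([-1.18871416e+00,  9.18329326e-02,  1.23182821e+00,  9.27267331e-06,
        1.81978109e+00, -5.67081100e-02]), 'dq': array([-0.00012454, -0.00023451,  0.00031534, -0.00131882, -0.00026867,
        0.0003362 ]), 'joint_torque': array([ 6.09138006e-04, -4.46447718e+01, -4.06440389e+01,  6.95891096e-02,
        2.94755597e-02, -1.48761155e-04]), 'ee_pos': array([ 0.25480565, -0.54291762,  0.22955494]), 'ee_rot': array([-9.13304550e-04,  9.76028604e-01,  2.17640319e-01, -1.45353121e-04]), 'ft_force': array([-0.10964232,  0.08631659,  0.41255758]), 'moment': array([-0.00214171,  0.01319512,  0.03042599]), 'finger_gap': 0.08756420479994594}
top [[559.42776643   0.         321.24230075]
 [  0.         559.42776643 236.49060503]
 [  0.           0.           1.        ]] [[ 0.00307605 -0.99974867  0.0222067  -0.04302846]
 [ 0.99741627  0.00466121  0.07168721 -0.58116611]
 [-0.07177271  0.02192881  0.99717993 -1.40326916]
 [ 0.          0.          0.          1.        ]]
side [[621.7350258    0.         322.0646982 ]
 [  0.         621.7350258  237.15939071]
 [  0.           0.           1.        ]] [[-9.40720797e-01 -3.39179745e-01  1.21780609e-03  5.32498398e-01]
 [ 2.64277966e-01 -7.30719436e-01  6.29449174e-01 -2.24018699e-01]
 [-2.12606536e-01  5.92457768e-01  7.77040703e-01 -1.31269182e+00]
 [ 0.00000000e+00  0.00000000e+00  0.00000000e+00  1.00000000e+00]]
```

View pics/top0.png

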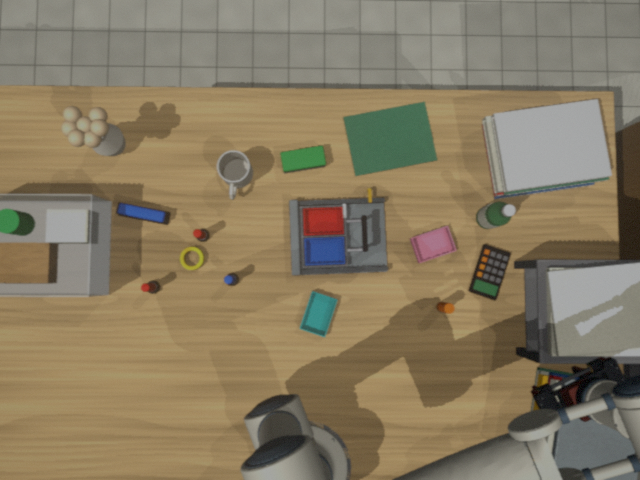

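View pics/side0.png

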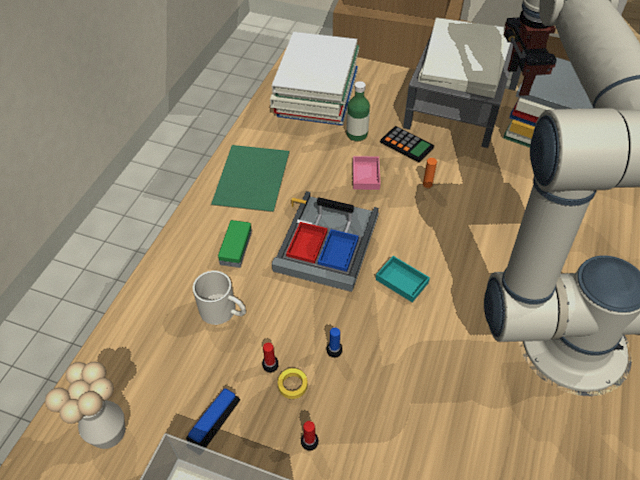

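The top view shows the red stamps near (202,235) and (151,287) and the blue one at (232,280). The tray is around (338,236), with its handle at (364,233) on the right, and the mark is at (370,194). I'll enlarge these.

```bash
python3 - <<'E'
import cv2
t=cv2.imread("pics/top0.png");s=cv2.imread("pics/side0.png")
cv2.imwrite("pics/t1.png",cv2.resize(t[180:280,280:400],None,fx=6,fy=6,interpolation=cv2.INTER_CUBIC))
cv2.imwrite("pics/t2.png",cv2.resize(t[220:300,135:245],None,fx=7,fy=7,interpolation=cv2.INTER_CUBIC))
cv2.imwrite("pics/s1.png",cv2.resize(s[185:295,265:385],None,fx=5,fy=5,interpolation=cv2.INTER_CUBIC))
cv2.imwrite("pics/s2.png",cv2.resize(s[320:460,250:360],None,fx=4,fy=4,interpolation=cv2.INTER_CUBIC))
E
```

```text
(no output)
```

View pics/t1.png

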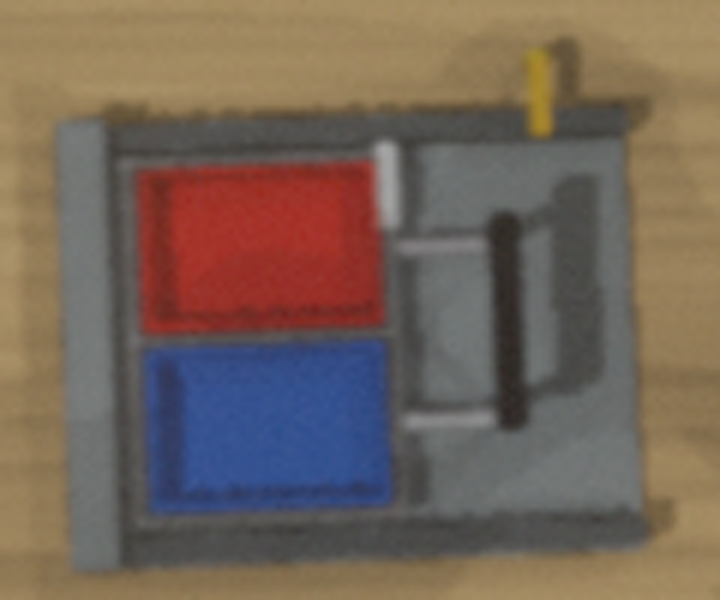

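View pics/t2.png

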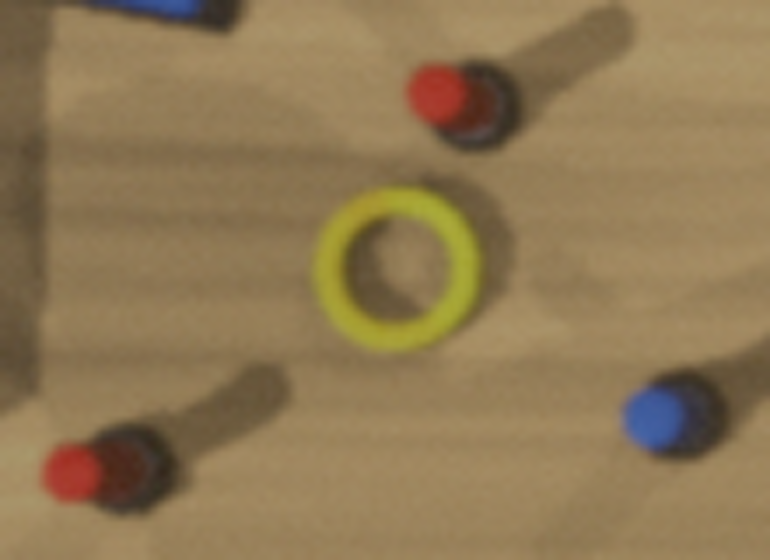

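View pics/s1.png

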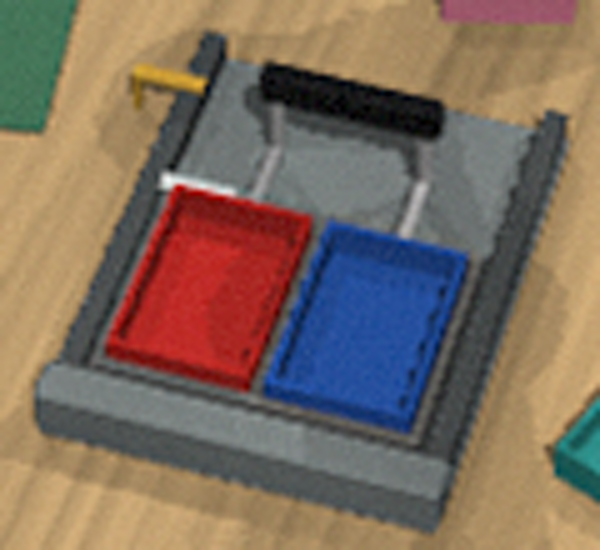

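View pics/s2.png

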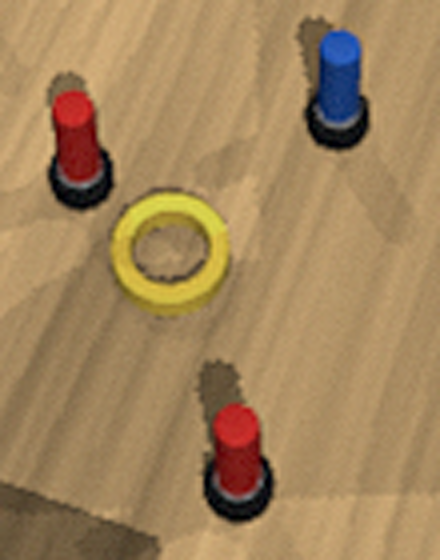

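```bash
cat > h.py <<'E'
import numpy as np, cv2
def ray(cam,px):
    d=np.load(cam+"0.npz");K=d["camera_matrix"];V=d["view"]
    p=np.linalg.inv(K)@np.array([px[0],px[1],1.]);dc=np.array([p[0],-p[1],-1.])
    R=V[:3,:3];return -R.T@V[:3,3],R.T@dc
def onz(cam,px,z):
    o,d=ray(cam,px);return o+d*(z-o[2])/d[2]
def crop(p,off,f): return ((p[0]+.5)/f-.5+off[0],(p[1]+.5)/f-.5+off[1])
E
python3 - <<'E'
from h import *
np.set_printoptions(precision=4,suppress=True)
T2=lambda p:crop(p,(135,220),7);S2=lambda p:crop(p,(250,320),4)
T1=lambda p:crop(p,(280,180),6);S1=lambda p:crop(p,(265,185),5)
for n,t,f,s in(("A",(440,97),(475,105),(73,105)),("B",(73,472),(128,468),(236,424)),("blue",(655,417),(682,415),(341,47))):
    print(n,onz("top",T2(t),.08),onz("top",T2(f),.010),onz("side",S2(s),.08))
for n,c in(("red",[(136,168),(378,160),(386,318),(145,333)]),("blue",[(145,348),(388,340),(395,503),(150,514)])):
    P=np.array([onz("top",T1(p),.036) for p in c]);print(n,P.mean(0),P)
for n,p,z in(("h1",(504,213),.075),("h2",(514,428),.075),("p1",(386,142),.029),("p2",(390,228),.029),("m1",(539,50),.024),("m2",(541,135),.024),("rail1",(110,125),.022),("rail2",(625,104),.022)):print(n,onz("top",T1(p),z))
for n,p,z in(("h1",(264,72),.075),("h2",(440,110),.075),("p1",(163,181),.029),("m1",(137,71),.024),("m2",(203,85),.024)):print("side",n,onz("side",S1(p),z))
E
```

```text
A [0.5832 0.2615 0.08  ] [0.5856 0.2627 0.01  ] [0.5835 0.2648 0.08  ]
B [0.4531 0.3848 0.08  ] [0.4533 0.3853 0.01  ] [0.4516 0.3887 0.08  ]
blue [0.4726 0.1855 0.08  ] [0.473  0.1857 0.01  ] [0.4707 0.1894 0.08  ]
red [ 0.6212 -0.0451  0.036 ] [[ 0.6533  0.0078  0.036 ]
 [ 0.6573 -0.0943  0.036 ]
 [ 0.5904 -0.0977  0.036 ]
 [ 0.5836  0.0036  0.036 ]]
blue [ 0.5447 -0.0488  0.036 ] [[ 0.5773  0.0036  0.036 ]
 [ 0.5812 -0.0985  0.036 ]
 [ 0.5127 -0.1015  0.036 ]
 [ 0.5077  0.0011  0.036 ]]
h1 [ 0.6308 -0.1437  0.075 ]
h2 [ 0.5425 -0.1476  0.075 ]
p1 [ 0.6659 -0.0981  0.029 ]
p2 [ 0.6292 -0.0998  0.029 ]
m1 [ 0.7065 -0.1638  0.024 ]
m2 [ 0.67   -0.1646  0.024 ]
rail1 [0.6734 0.0191 0.022 ]
rail2 [ 0.6838 -0.2008  0.022 ]
side h1 [ 0.6278 -0.1384  0.075 ]
side h2 [ 0.542  -0.1438  0.075 ]
side p1 [ 0.6636 -0.0951  0.029 ]
side m1 [ 0.7034 -0.1615  0.024 ]
side m2 [ 0.6694 -0.1638  0.024 ]
```

```bash
cat >> h.py <<'E'
u=np.array([0.0455,-0.99896,0]);v=np.array([0.99896,0.0455,0])
H=np.array([0.5858,-0.1440,0]);C=H-0.1*u
P={"A":(0.584,0.263),"B":(.4525,.3865),"blue":(.472,.1875)}
G={"A":C+.038*v-.024*u,"B":C+.038*v+.024*u,"blue":C-.038*v}
from scipy.spatial.transform import Rotation as R
def q(yv,zv=np.array([0,0,-1.])):
    M=np.column_stack([np.cross(yv,zv),yv,zv]);x=R.from_matrix(M).as_quat();return np.array([x[3],x[0],x[1],x[2]])
def at(p,z): return [p[0],p[1],z]
E
python3 - <<'E'
from bench import *
from h import *
np.set_printoptions(precision=3,suppress=True)
for s in(1,-1):
    Q=q(s*v)
    for n in P:
        for p in(P[n],G[n]):
            for z in(.05,.19): print(s,n,z,inverse_kinematics(at(p,z),Q))
    for d in (0,.07): print("H",inverse_kinematics(at(H+d*u,.064),q(s*u)))
E
```

```text
1 A 0.05 [ 0.37   0.237  1.39  -0.     1.515  0.325]
1 A 0.19 [ 0.37   0.197  1.187 -0.     1.758  0.325]
1 A 0.05 [-0.085  0.179  1.456 -0.     1.507 -0.13 ]
1 A 0.19 [-0.085  0.136  1.254 -0.     1.751 -0.13 ]
1 B 0.05 [ 0.65   0.118  1.523 -0.     1.501  0.604]
1 B 0.19 [ 0.65   0.073  1.321 -0.     1.747  0.604]
1 B 0.05 [-0.161  0.193  1.44  -0.     1.508 -0.207]
1 B 0.19 [-0.161  0.151  1.238 -0.     1.753 -0.207]
1 blue 0.05 [ 0.311 -0.117  1.758 -0.     1.5    0.266]
1 blue 0.19 [ 0.311 -0.162  1.55  -0.     1.754  0.266]
1 blue 0.05 [-0.147 -0.015  1.661 -0.     1.496 -0.192]
1 blue 0.19 [-0.147 -0.061  1.456 -0.     1.747 -0.192]
H [-0.297  0.131  1.484 -0.     1.527  1.228]
H [-0.403  0.192  1.416 -0.     1.534  1.123]
-1 A 0.05 None
-1 A 0.19 None
-1 A 0.05 None
-1 A 0.19 None
-1 B 0.05 [ 0.65   0.118  1.523 -0.     1.501 -2.537]
-1 B 0.19 [ 0.65   0.073  1.321 -0.     1.747 -2.537]
-1 B 0.05 None
-1 B 0.19 None
-1 blue 0.05 None
-1 blue 0.19 None
-1 blue 0.05 None
-1 blue 0.19 None
H [-0.297  0.131  1.484 -0.     1.527 -1.914]
H [-0.403  0.192  1.416 -0.     1.534 -2.019]
```

```bash
cat >> h.py <<'E'
def snap(tag):
    from bench import get_image
    for n in("top","side"):
        i=get_image(n);cv2.imwrite(f"pics/{n}_{tag}.png",i["frame"])
        np.savez(f"{n}{tag}.npz",**i)
def pp(n):
    from bench import move_to,move_l,close,gripper_open,state
    Q=q(v);zt=.17
    move_to(at(P[n],zt),Q);move_l(at(P[n],.049),.25);close()
    print(n,"gap",state()["finger_gap"],state()["time"])
    move_l(at(P[n],zt),.25);move_to(at(G[n],zt),Q);move_l(at(G[n],.0675),.15)
    s=state();print(s["ee_pos"],s["ft_force"],s["finger_gap"])
    gripper_open();move_l(at(G[n],zt),.25);print(state()["time"])
E
python3 - <<'E'
from bench import *
from h import *
move_to(at(P["blue"],.23),q(v));print(state()["time"])
pp("blue");snap("1")
E
```

```text
2.7917
blue gap 0.021458516299286256 4.8
[ 0.54347555 -0.04527512  0.06774411] [ 0.07600284 -0.26644653 -0.51431706] 0.021457249304909408
8.9
```

```bash
python3 - <<'E'
import cv2,numpy as np
t=cv2.imread("pics/top_1.png");s=cv2.imread("pics/side_1.png")
a=cv2.resize(t[140:290,270:400],(390,450));b=cv2.resize(s[170:320,250:390],(400,450))
cv2.imwrite("pics/c1.png",np.hstack([a,b]))
E
```

```text
(no output)
```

View pics/c1.png

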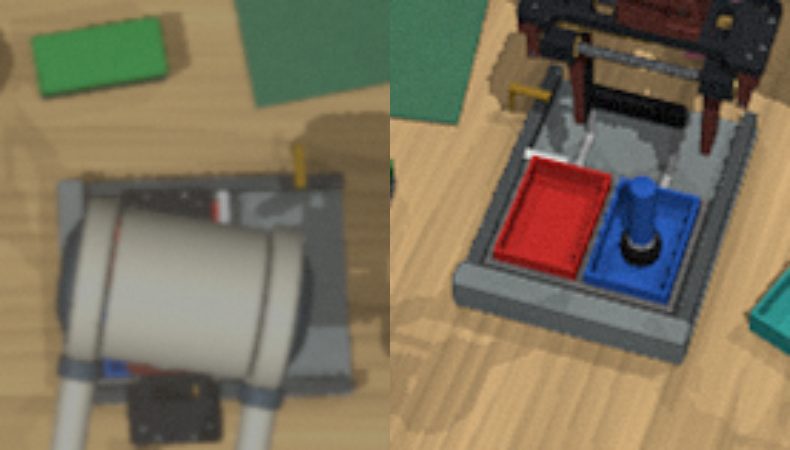

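The blue stamp stands near the middle of the blue cup, with its foot at about (640,245) in the crop. Next are the two reds.

```bash
python3 - <<'E'
from bench import *
from h import *
pp("A");pp("B")
# retreat over handle, then look
move_to(at(H+.12*u,.17),q(u));print(state()["time"])
snap("2")
t=cv2.imread("pics/top_2.png");s=cv2.imread("pics/side_2.png")
a=cv2.resize(t[140:290,270:400],(390,450));b=cv2.resize(s[170:320,250:390],(400,450))
cv2.imwrite("pics/c2.png",np.hstack([a,b]))
E
```

```text
A gap 0.02189248240179793 11.85
[ 0.61835652 -0.01793012  0.06778237] [-0.77411019 -0.37937122 -0.48850928] 0.021438557923399052
16.075
B gap 0.02177101672122595 19.3417
[ 0.62052587 -0.06608087  0.06778993] [ 0.58302175  0.3075112  -0.88617851] 0.021302932352736358
24.2333
25.3833
```

View pics/c2.png

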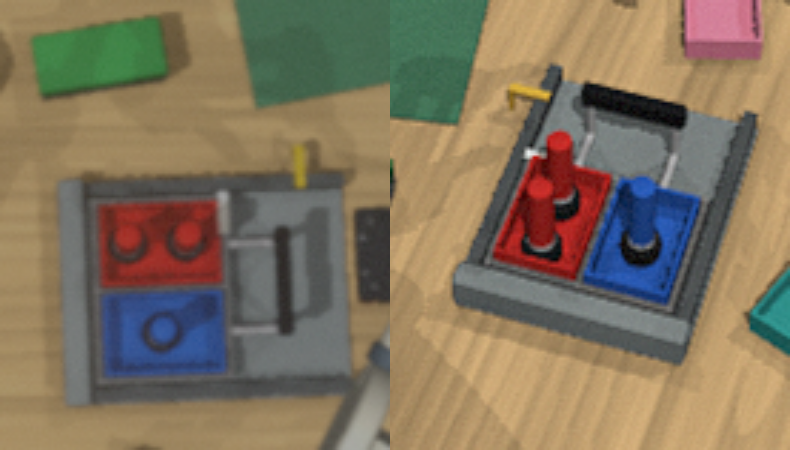

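View pics/side_2.png

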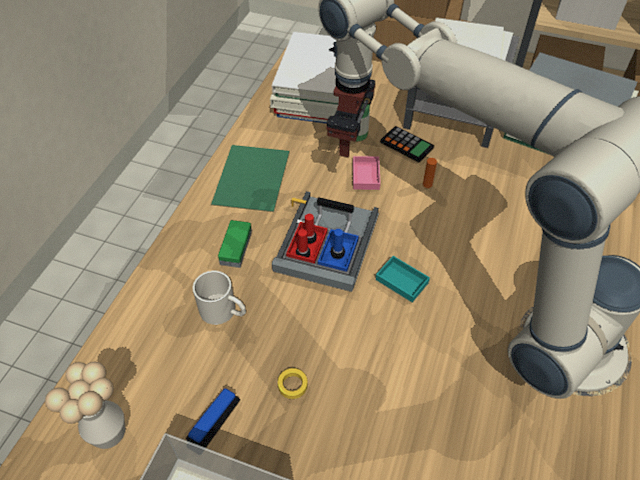

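```bash
python3 - <<'E'
from bench import *
from h import *
Q=q(u)
move_l(at(H,.17),.15,Q);move_l(at(H,.055),.12)
close();s=state();print(s["finger_gap"],s["ee_pos"],s["ft_force"],s["time"])
p=s["ee_pos"]+0.0
p=np.array(at(H,.055))
move_l(list(p+.0665*u),.03);hold(.5)
s=state();print(s["finger_gap"],s["ee_pos"],(s["ee_pos"]-p)@u,s["ft_force"],s["time"])
snap("3")
t=cv2.imread("pics/top_3.png");s=cv2.imread("pics/side_3.png")
a=cv2.resize(t[150:290,290:410],(390,455));b=cv2.resize(s[180:290,270:380],(400,455))
cv2.imwrite("pics/c3.png",np.hstack([a,b]))
cv2.imwrite("pics/s3.png",cv2.resize(s[185:245,275:345],None,fx=10,fy=10,interpolation=cv2.INTER_CUBIC))
cv2.imwrite("pics/t3.png",cv2.resize(t[175:245,330:400],None,fx=8,fy=8,interpolation=cv2.INTER_CUBIC))
E
```

```text
0.012119630219157214 [ 0.58588257 -0.14574323  0.05500406] [ 1.84090094 -6.28320133 -2.14426485] 28.6917
0.012189914027775282 [ 0.58864238 -0.20998392  0.05493807] 0.06604462446632024 [-1.4337464   7.03090873  1.44667431] 31.5583
```

View pics/c3.png

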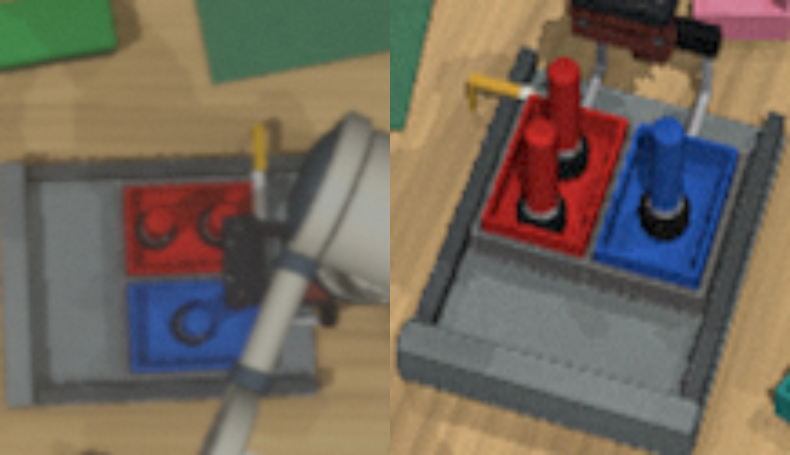

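View pics/s3.png

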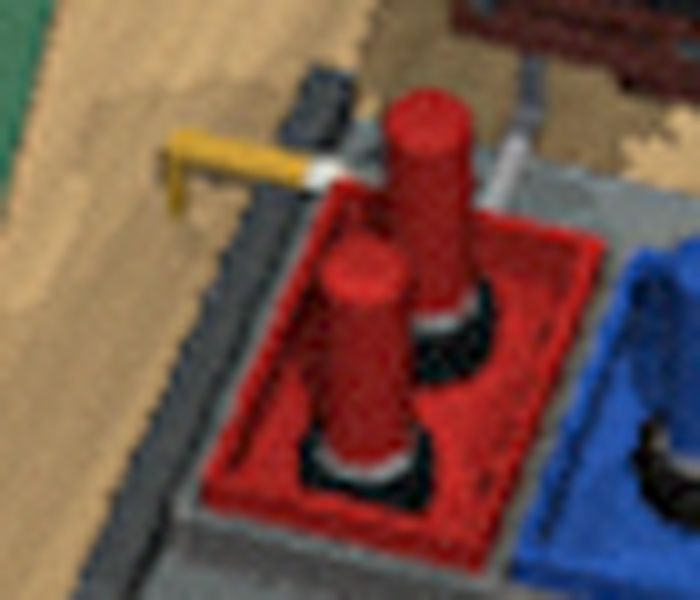

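View pics/t3.png

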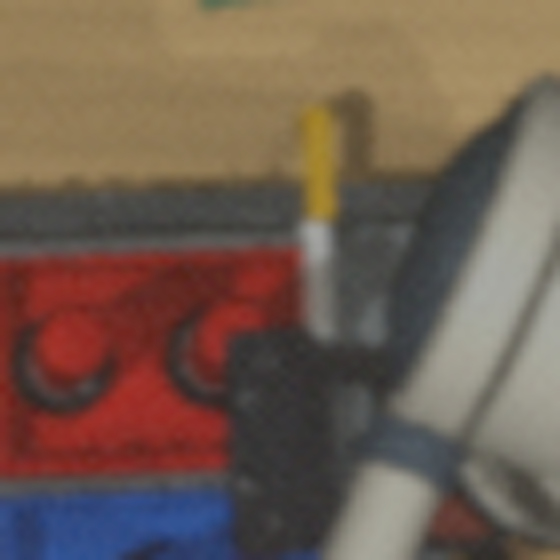

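```bash
python3 - <<'E'
from h import *
T=lambda p:crop(p,(330,175),8);S=lambda p:crop(p,(275,185),10)
m=[onz("top",T(p),.024) for p in((317.5,106),(319.5,216))];p=[onz("top",T(p),.029) for p in((316,228),(320,328))]
print([a@u for a in m],[a@u for a in p],(np.mean(m,0)-np.mean(p,0))@u)
m=[onz("side",S(p),.024) for p in((186,143),(300,170))];p=onz("side",S((325,177)),.029)
print([a@u for a in m],p@u,(np.mean(m,0)-p)@u)
# code: colour centroids, top
t=cv2.imread("pics/top_3.png");h=cv2.cvtColor(t,cv2.COLOR_BGR2HSV)[175:245,330:400].astype(int)
y=(abs(h[...,0]-23)<7)&(h[...,1]>140)
w=(h[...,1]<45)&(h[...,2]>130)
r,c=np.nonzero(y);k=(r<30);print(c[k].mean()+330,r[k].mean()+175,k.sum())
r,c=np.nonzero(w);k=(r<42)&(c<45)&(r>25);print(c[k].mean()+330,r[k].mean()+175,k.sum())
E
```

```text
[np.float64(0.19538057103749037), np.float64(0.19429673697948646)] [np.float64(0.19241828334906297), np.float64(0.19213697777434904)] 0.0025610234467824326
[np.float64(0.19398331169722588), np.float64(0.19379847207311304)] 0.1891298172077457 0.0047610746774237895
369.3818181818182 194.38181818181818 55
369.0 205.1875 16
```

Three estimates put the pointer short of the mark: about 2.6 mm from the top view, 4.8 mm from the side view and 3 mm from the arm. I'll pull 3 mm more and recheck.

```bash
python3 - <<'E'
from bench import *
from h import *
p=np.array(at(H,.055))
move_l(list(p+.0695*u),.02);hold(.6)
s=state();print(s["finger_gap"],s["ee_pos"],s["ft_force"],s["dq"].round(4),s["time"])
snap("4")
t=cv2.imread("pics/top_4.png");s=cv2.imread("pics/side_4.png")
a=cv2.resize(t[180:225,345:390],(400,400),interpolation=cv2.INTER_CUBIC);b=cv2.resize(s[190:240,280:330],(400,400),interpolation=cv2.INTER_CUBIC)
cv2.imwrite("pics/c4.png",np.hstack([a,b]))
E
```

```text
0.011815010409392129 [ 0.58878078 -0.21299218  0.05494346] [-1.77514122  5.76156967  1.58219936] [ 0.0012  0.0009 -0.0021 -0.0002 -0.0001 -0.0016] 32.5583
```

View pics/c4.png

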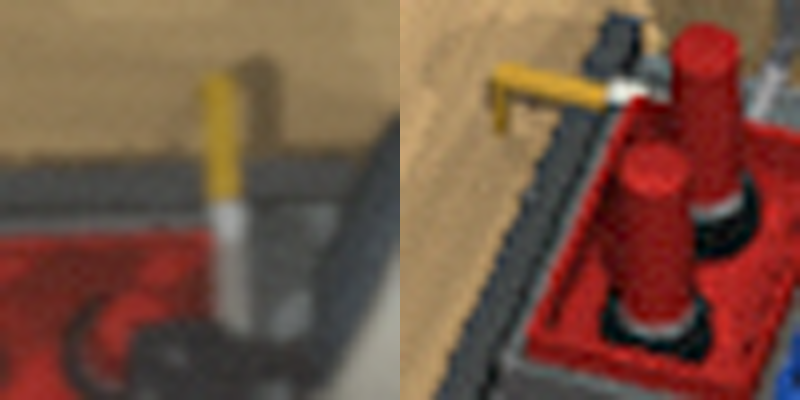

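View pics/side_4.png

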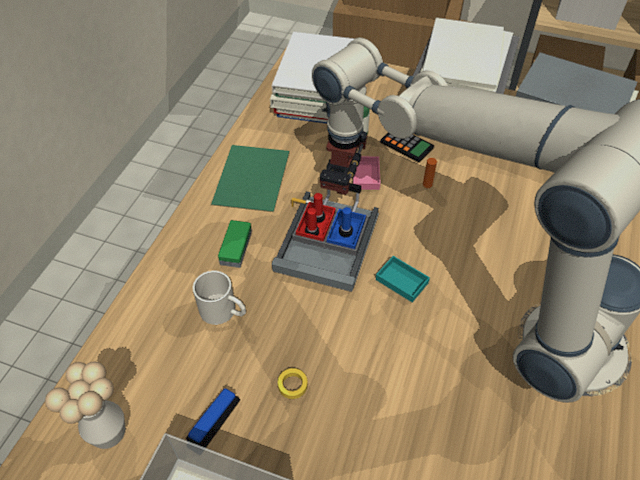

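```bash
python3 - <<'E'
from h import *
T=lambda p:crop(p,(345,180),400/45);S=lambda p:crop((p[0]-400,p[1]),(280,190),8)
m=[onz("top",T(p),.024)@u for p in((219,80),(227,195))];p=[onz("top",T(p),.029)@u for p in((228,208),(235,318))]
print(m,p,np.mean(m)-np.mean(p))
m=[onz("side",S(p),.024)@u for p in((505,76),(598,97))];p=onz("side",S((628,93)),.029)@u
print(m,p,np.mean(m)-p)
E
```

```text
[np.float64(0.19514280467334588), np.float64(0.19582644152283854)] [np.float64(0.19535069895773585), np.float64(0.19581296260744943)] -9.720768450041661e-05
[np.float64(0.19296904519998065), np.float64(0.19318979797259686)] 0.19321472419831331 -0.00013530261202454597
```

Both views now put the pointer within 0.2 mm of the mark's middle, and all the stamps are upright. I'm handing in while still holding the handle.

```bash
python3 - <<'E'
from bench import *
hold(.4);job_done();s=state();print(s["time"],s["finger_gap"],s["ee_pos"])
E
```

```text
the job is handed in; nothing more can be done
the job is handed in; nothing more can be done
```

The job is handed in. Both red stamps stand in the red cup and the blue one in the blue cup, placed with the tray home. I then gripped the black handle and pulled the tray about 67 mm out. The arm is still holding it there.

- **Pointer:** in the last pictures it was within about 0.2 mm of the mark's middle in both views. After the first pull it was still short, by 2.6 mm in the top view and 4.8 mm in the side view, so I pulled 3 mm more.
- **Grip:** the fingers were closed to 11.8 mm on the 12 mm bar, with about 6 N on the wrist. The finger contact force itself isn't reported, so I took the "over 2 N" condition from these two readings.
- **Stamps and desk:** by eye in the side view, all three stamps are upright in their cups and the bystanders in view are in their places. I didn't measure the bystanders. The bottle is hidden behind the gripper there, but the arm's path stayed clear of it.
- **Time:** the clock read about 33 s of the 72 s allowed at hand-in. My state reading after that was refused because the job had closed.

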